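# Run the hand nut onto the bath stud and clamp the viscometer holder

### The arm

A 7-joint arm with a two-finger parallel gripper is mounted at the origin on the work surface. World frame = base frame: x ahead of the robot, y to its left, z up, the work surface at z = 0. Lengths are in m, angles in rad, forces in N, time in s.
With the tool pointing down it reaches from about 0.4 to 0.875 m from the base axis. Payload 19.3 kg.
Tool frame: the origin (TCP) lies at the centre of the arm's flange, where the gripper is bolted on; the fingertips stand 173 mm ahead of it and the grasp point (between the pads) lies 155 mm ahead of it; z points along the fingers, y is the line along which they close (so a half turn about z gives the same grasp; the last joint's range is limited). The gripper opens to 85 mm and grips with 20 to 120 N. Pads are 22 mm wide; open, the fingers measure 114 mm over their backs; the gripper's body (76 mm by 85 mm) begins 54 mm behind the grasp point. The pads swing forward as they close: fully open they stand 13 mm farther back than shut.
Start: joints at [1.077, 0.521, -0.036, 1.599, 0.021, 1.021, -0.113], TCP at [0.257, -0.57, 0.405] pointing down, gripper open.
Joint ranges: [-2.91, 2.91], [-0.3, 2.13], [-1.5, 1.42], [0.17, 2.43], [-1.26, 4.41], [0.16, 1.93], [-2.52, 2.52]. Speed limits (rad/s): [1.89, 1.89, 2.39, 2.39, 3.01, 3.01, 3.01].

### API

Orientations are given as [roll, pitch, yaw] about the fixed x, y, z axes, in that order (R = Rz(yaw) Ry(pitch) Rx(roll)).
In Python, from workcell import bot, imaging, job gives the robot as it stands.
- The arm moves only by the tool carry_out, never from a script. Its argument "targets" is a list of rows, each a list of 3 entries, a list of its own where there are three numbers: the shift along the tool's x, y, z in units of 0.25 m (1.0 is 0.25 m), then the turn, a rotation vector about the tool's x, y, z in units of 180 degrees (1.0 is 180 degrees), then the opening, from 0 (shut) to 1 (fully open). In form: [[[tx, ty, tz], [wx, wy, wz], jaw], ...]. A call has 1 to 8 rows; each row shifts and turns the commanded pose from where the row before left it, along the tool's axes as they then stand; what a row does not reach is not made up. A row lasts 1/8 s, in which the tool goes at most 62.5 mm and 10.7 degrees, less where a joint would pass 70% of its speed; a pose out of reach is approached as far as the arm can. A call with a number of a shift or a turn outside -1 to 1 is refused whole. A call with a gripper value outside its range is refused whole. The fingers move at their own pace and stop on an object; "force" is the grip in N (left out, the last holds). Time passes only in rows, so rows that do not move let the fingers close. It gives the time, the measured TCP pose, the force and the opening at its end, in the units of the state.
- bot.observe(): the state, without advancing time (a new reading comes with each control period).
- imaging.grab_frame(name): name is "scene" or "top" or "wrist"; returns a dict with "pixels" (420x560x3 uint8, red, green, blue), "mtx" (3x3 intrinsics, pixels), "cam_to_world" (4x4, takes a point from camera to world coordinates); the wrist camera has in their place "mount" (4x4, takes a point from camera to tool coordinates, whose origin is the TCP and whose axes are the flange's). Camera axes: x right, y down, z forward; pixel columns grow to the right and rows downward; lengths in m; the calibration is good to about 2 mm. The wrist camera is an equidistant fisheye: a pixel r from the principal point sees the ray r / f radians off the axis. A picture is of the moment at which its call begins: read the wrist's pose just before it. There is no depth.
- job.job_done(): hands the job in, once; it reports no verdict.
The state is a dict: "clock": time; "qpos": joint angles; "qd": joint speeds; "joint_efforts": joint torques, N m; "position": TCP position; "tool_rot": TCP orientation; "force": force on the tool from outside, world axes, zero at the start; "moment": the same for the moment, N m; "grip_width": finger opening in m.
Only numpy, scipy, OpenCV 4.12 (cv2) and the standard library are available. Lean on these libraries where they do the work, as an engineer would, in place of code of your own. Each camera call takes 0.05 s, during which the arm holds its last target. There are 200 camera calls.

### The job

Take the black hand nut from the bench and set it on the threaded stud on the bath cover. Turn it gently backward (anticlockwise from above) until it drops into the thread starts, then turn it forward (clockwise) until it has pressed the sprung viscometer holder plate fully down on the cover. Do not force the thread, let go of the nut when done, and leave the glassware on the bench alone.

Things in the scene. Friction and masses are not known exactly. Their poses are not given: they have to be found in the camera images.
- nut: loose black plastic hand nut, about 120 g, standing upright on the bench, open side down: ribbed round cap 60 mm across and 52 mm high, bore 43 mm (flared to 51 mm at the rim), closed on top, with a bar grip on the cap. Origin: centre of the bottom rim; z up along its axis, x along the bar. Let go wide once it is set on, so that it can settle by itself into the crown: held, a lug on top of a tooth can wedge.
- nut_bar (a point): middle of the top edge of the nut's bar grip, 82 mm above its bottom rim. The bar is 50 mm long (nut's x), 12 mm thick (nut's y) and 30 mm high, so the cap's flat top lies 30 mm below this point.
- nut_lugs (a point): point on the nut's axis 20 mm above its bottom rim, level with the undersides of the three round lugs inside it. The lugs are 5 mm thick, 120 degrees apart (one under the nut's +x), their tips on a circle 27 mm across.
- stud_foot (a point): point on the axis of the fixed, upright grey plastic stud, level with the top of the steel bath cover, 140 mm above the bench; z up. Height of the nut's origin above this point: 25.4 mm resting on the crown, 16.5 mm dropped into the entry slots, 6 mm fully home. Friction keeps the nut where it is left.
- stud_tip (a point): tip of the stud on its axis, 52.4 mm above the cover. The stud is 40 mm across the thread; its core is 24.6 mm thick and tapers over the last 6 mm to 14 mm, which centres the nut's lugs; the nut's flared mouth catches up to 3 mm off axis. Right-handed thread, three starts, 30 mm per turn: clockwise from above goes down.
- stud_crown (a point): point on the axis level with the flat crown of the thread, 45.4 mm above the cover, where the lugs first rest. Three entry slots 7.5 mm wide are cut in it, 120 degrees apart, at an angle that differs each time and is not told. A tooth blocks clockwise turning on the crown; turned anticlockwise up to 110 degrees, the nut drops 9 mm and stops at the tooth. One time in four it lands in the slots at once.
- holder: steel holder plate round the stud foot, 170 x 64 x 6 mm, with a white collar and two glass tubes up to 80 mm high 105 mm from the stud. Origin: on the stud axis in its top face, z up, x towards the collar. Slides down only, on a spring (2 N to start, 8 N at the end): top face 11 mm above the cover when free, 6 mm fully pressed.
- bath: fixed round bath, 320 mm across, 140 mm high. Origin: centre of its underside, z up; the stud is at x -20, y -70 mm, a grey control head (120 x 100 mm, 130 mm above the cover) at x 0, y +90 mm. From the slots the nut runs home in about 155 degrees clockwise; the last 60 press the holder, the moment rising to 0.1-0.3 N m, then steeply; over 1 N m harms the thread.
- beaker: glass beaker, 68 mm across, 85 mm high, loose; origin under its centre. Leave alone.
- wash_bottle: white plastic bottle, 60 mm across, 160 mm high, loose; origin under its centre. Leave alone.
- jar: brown glass jar, 56 mm across, 70 mm high, loose; origin under its centre. Leave alone.

How it is judged:
On the way:
1. the nut has dropped into the thread starts, upright on the stud, with the holder plate not yet pressed (horizontal distance between nut and stud_foot below 0.004 m and z of nut in the frame of stud_foot below 0.0195 m and z of holder in the frame of stud_foot above 0.01 m and angle between nut's own z axis and vertical below 0.12 rad), for 0.1 s.
At the end, for the whole second after the job is handed in: The nut sits upright on the stud (within 3 mm of its axis, tilt under 0.08 rad), at rest, run down so that its rim is less than 8 mm above the cover and the holder plate's top face is less than 7.2 mm above the cover (fully pressed is 6 mm) (z of holder in the frame of stud_foot below 0.0072 m and z of nut in the frame of stud_foot below 0.008 m and horizontal distance between nut and stud_foot below 0.003 m and angle between nut's own z axis and vertical below 0.08 rad and linear speed of nut below 0.01 m/s); the robot touches nothing.
It fails at once if the thread is forced: more than 100 N between the nut and the bath with its stud and holder (contact force between nut and bath above 100 N).
It fails at once if the beaker is moved by more than 30 mm (distance of beaker from where it was at the start of the episode above 0.03 m).
It fails at once if the wash bottle is moved by more than 30 mm (distance of wash_bottle from where it was at the start of the episode above 0.03 m).
It fails at once if the jar is moved by more than 30 mm (distance of jar from where it was at the start of the episode above 0.03 m).
It also fails if it takes over 72 s, if anything falls off the work surface, if the arm or the gripper's body presses on something with over 40 N, if the wrist force passes 120 N, or if a joint passes its speed limit or range.

## Working session

There is one attempt and no reset: what is moved stays moved. The work goes in short steps, Python scripts to look and compute and a tool call to move; the robot and the scene stay as the last step left them, time stands still between calls to the robot, and variables do not carry over. Pictures are saved under pics/ and viewed, on a budget of 10 in all, crops included, one or two more only if the job needs it, and the job is handed in when it is done.

Besides the shell and the picture viewer there is one more tool, called after "Call:" by a JSON object that holds its "name" and its "arguments", one argument or row to a line. carry_out: Moves the arm, as the interface text tells. Its arguments: {"type":"object","properties":{"targets":{"type":"array"},"force":{"type":"number"}},"required":["targets"]}

```bash
ls; mkdir -p pics
python3 - <<'E'
from workcell import bot, imaging, job
import cv2,numpy as np
s=bot.observe(); print({k:np.round(v,3).tolist() for k,v in s.items()})
np.set_printoptions(precision=4,suppress=True)
import pickle
F={}
for n in ["scene","top","wrist"]:
    f=imaging.grab_frame(n); F[n]=f
    print(n,f["mtx"].tolist(),f.get("cam_to_world",f.get("mount")))
    cv2.imwrite(f"pics/{n}0.png",f["pixels"][:,:,::-1])
F["state"]=s
pickle.dump(F,open("f0.pkl","wb"))
E
```

```text
pics
{'clock': 0.0, 'qpos': [1.077, 0.522, -0.036, 1.6, 0.021, 1.021, -0.113], 'qd': [0.0, 0.001, -0.002, 0.0, 0.0, -0.0, 0.0], 'joint_efforts': [0.001, -92.711, 1.98, -36.993, 0.018, 0.008, -0.0], 'position': [0.257, -0.57, 0.404], 'tool_rot': [-3.14, 0.0, 0.424], 'force': [-0.437, 0.013, 0.497], 'moment': [0.03, 0.026, 0.037], 'grip_width': 0.086}
scene [[462.2684299915498, 0.0, 289.5294013564918], [0.0, 462.2684299915498, 209.40134712046557], [0.0, 0.0, 1.0]] [[-0.7483  0.4462 -0.4909  1.1064]
 [ 0.6631  0.5219 -0.5365  0.6195]
 [ 0.0168 -0.727  -0.6864  0.9141]
 [ 0.      0.      0.      1.    ]]
top [[395.2862494044105, 0.0, 276.00197714176625], [0.0, 395.2862494044105, 208.08041453585219], [0.0, 0.0, 1.0]] [[ 0.0142 -0.9988  0.0465  0.4918]
 [-0.9996 -0.0153 -0.0237  0.04  ]
 [ 0.0244 -0.0462 -0.9986  1.2208]
 [ 0.      0.      0.      1.    ]]
wrist [[325.19226210127806, 0.0, 284.7570107696444], [0.0, 325.19226210127806, 210.0947032864746], [0.0, 0.0, 1.0]] [[ 0.001  -0.9595 -0.2818  0.0721]
 [ 1.      0.001   0.0001  0.0006]
 [ 0.0002 -0.2818  0.9595  0.0307]
 [ 0.      0.      0.      1.    ]]
```

View pics/top0.png

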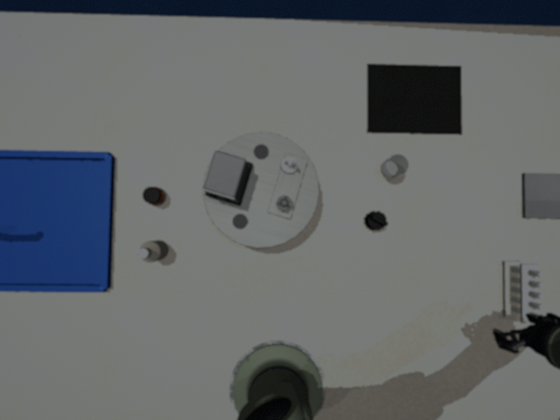

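View pics/scene0.png

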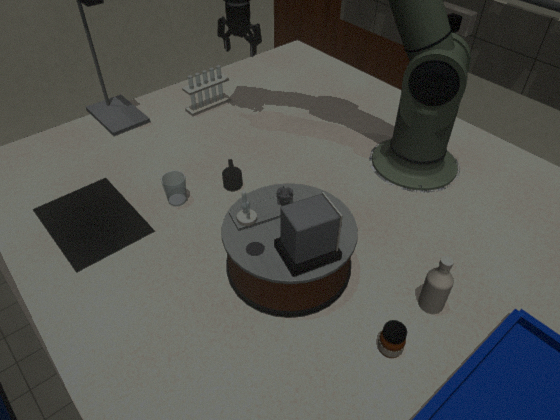

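```bash
cat > h.py <<'E'
import numpy as np, cv2, pickle
from scipy.spatial.transform import Rotation as Ro
def ray(f,u,v):
    K=f["mtx"];T=f["cam_to_world"];d=T[:3,:3]@np.array([(u-K[0,2])/K[0,0],(v-K[1,2])/K[1,1],1]);return T[:3,3],d/np.linalg.norm(d)
def wray(f,s,u,v):
    K=f["mtx"];x=np.array([u-K[0,2],v-K[1,2]]);r=np.hypot(*x);th=r/K[0,0]
    d=np.array([*(x/max(r,1e-9)*np.sin(th)),np.cos(th)])
    R=Ro.from_euler("xyz",s["tool_rot"]).as_matrix();M=f["mount"]
    return R@M[:3,3]+np.array(s["position"]), R@M[:3,:3]@d
def plane(r,z): o,d=r;return o+d*(z-o[2])/d[2]
def tri(*rs):
    A=sum(np.eye(3)-np.outer(d,d) for o,d in rs);b=sum((np.eye(3)-np.outer(d,d))@o for o,d in rs)
    p=np.linalg.solve(A,b);return p,[np.linalg.norm(np.cross(p-o,d)) for o,d in rs]
E
python3 - <<'E'
from h import *
F=pickle.load(open("f0.pkl","rb"))
t,s=F["top"]["pixels"],F["scene"]["pixels"]
def crop(p,u,v,n):
    c=p[v-n*3//8:v+n*3//8,u-n//2:u+n//2]; return np.clip(cv2.resize(c,(400,300),interpolation=cv2.INTER_CUBIC)*1.8,0,255).astype(np.uint8)
im=np.vstack([np.hstack([crop(t,376,220,40),crop(t,285,190,80)]),np.hstack([crop(s,232,175,40),crop(s,280,200,80)])])
cv2.imwrite("pics/c1.png",im[:,:,::-1])
for n,p,b in [("top",t,(360,205,392,237)),("scene",s,(215,150,250,195))]:
    m=(p.max(2)<45).astype(np.uint8)[b[1]:b[3],b[0]:b[2]]
    c=max(cv2.findContours(m,0,2)[0],key=cv2.contourArea); print(n,cv2.boundingRect(c)+np.array([b[0],b[1],0,0]),cv2.minEnclosingCircle(c),cv2.contourArea(c))
# bath cover in top
p=t[120:260,195:330]; print("coverz",[plane(ray(F["top"],262,190),z).round(3) for z in(.14,)])
E
```

```text
top [365 212  22  18] ((15.5, 15.5), 10.79361629486084) 263.0
scene [223 160  19  31] ((16.5, 25.0), 15.207006454467773) 370.0
coverz [array([0.591, 0.053, 0.14 ])]
```

View pics/c1.png

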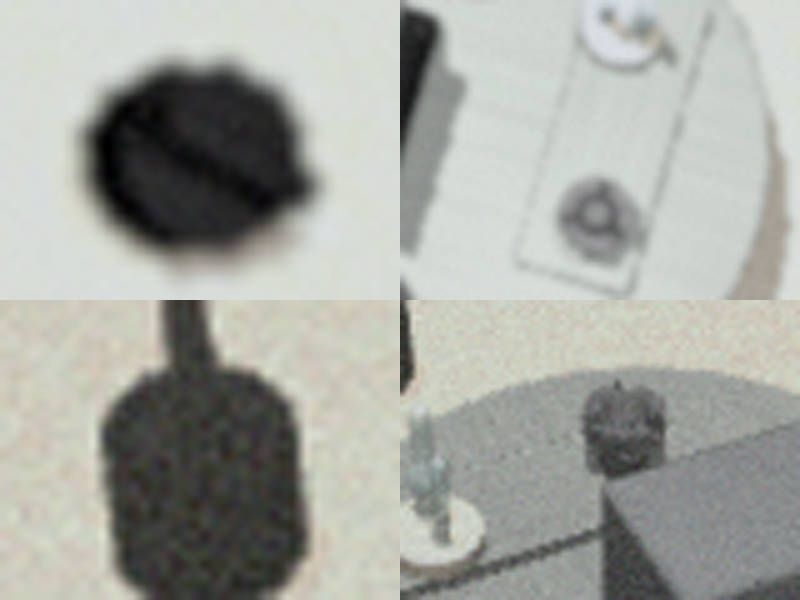

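Run:
```python
from h import *
np.set_printoptions(precision=4,suppress=True)
F=pickle.load(open("f0.pkl","rb"));T,S=F["top"],F["scene"]
print("stud tip tri",tri(ray(T,284,202.4),ray(S,284,187)))
print("stud tip plane .1924",plane(ray(T,284,202.4),.1924),plane(ray(S,284,187),.1924), "crown .1854",plane(ray(T,284.6,203.8),.1854))
print("nut cap top plane .052",plane(ray(T,375.8,220.5),.052), "scene cap top",plane(ray(S,231.5,169.5),.052))
print("nut tri cap",tri(ray(T,375.8,220.5),ray(S,231.5,171)))
print("bath c",plane(ray(T,262,190),.14))
print("collar",plane(ray(T,290,164),.155),"beaker",plane(ray(T,393,168),.04))
for p in [(367.5,216),(386.5,223.5)]: print("bar end",plane(ray(T,*p),.075))
s=F["state"]; print(s["position"],s["tool_rot"])
```

```text
stud tip tri (array([ 0.5545, -0.0048,  0.2002]), [np.float64(0.00013923871023223462), np.float64(0.00013923871023237196)])
stud tip plane .1924 [ 0.5549 -0.005   0.1924] [ 0.5486 -0.0117  0.1924] crown .1854 [ 0.5517 -0.007   0.1854]
nut cap top plane .052 [ 0.5139 -0.2852  0.052 ] scene cap top [ 0.5066 -0.2964  0.052 ]
nut tri cap (array([ 0.5143, -0.2841,  0.0576]), [np.float64(0.0006859246761461919), np.float64(0.0006859246761461688)])
bath c [0.5912 0.0535 0.14  ]
collar [ 0.6619 -0.0216  0.155 ] beaker [ 0.6738 -0.3405  0.04  ]
bar end [ 0.5262 -0.2544  0.075 ]
bar end [ 0.5052 -0.3102  0.075 ]
[ 0.2569 -0.5696  0.4041] [-3.1404  0.0001  0.4238]
```

Call:
{"name": "carry_out", "arguments": {
  "targets": [
    [[0.175,-0.0765,0],[0,0,0],1],
    [[0.175,-0.0765,0],[0,0,0],1],
    [[0.175,-0.0765,0],[0,0,0],1],
    [[0.175,-0.0765,0],[0,0,0],1],
    [[0.175,-0.0765,0],[0,0,0],1],
    [[0.175,-0.0765,0],[0,0,0],1],
    [[0.175,-0.0765,0],[0,0,0],1],
    [[0.175,-0.0765,0],[0,0,0],1]
  ],
  "force": 20
}}

```text
clock: 1.15
position: [0.514, -0.2851, 0.4046]
tool_rot: [-3.141, 0.0, 0.424]
force: [0.1, -0.7, -0.5]
grip_width: 0.0855
```

Call:
{"name": "carry_out", "arguments": {
  "targets": [
    [[0,0,0],[0,0,-0.05],1],
    [[0,0,0],[0,0,-0.05],1],
    [[0,0,0],[0,0,-0.05],1],
    [[0,0,0],[0,0,-0.05],1],
    [[0,0,0],[0,0,-0.05],1],
    [[0,0,0],[0,0,0],1],
    [[0,0,0],[0,0,0],1]
  ]
}}

```text
clock: 2.02
position: [0.5131, -0.2864, 0.4046]
tool_rot: [-3.141, -0.0, 1.205]
force: [0.0, 0.4, 0.3]
grip_width: 0.0856
```

```bash
cat >> h.py <<'E'
def wr(name):
    from workcell import bot, imaging
    s=bot.observe(); f=imaging.grab_frame("wrist"); pickle.dump((s,f),open(name+".pkl","wb"))
    cv2.imwrite(f"pics/{name}.png",np.clip(cv2.resize(f["pixels"],(784,588),interpolation=cv2.INTER_CUBIC)[:,:,::-1]*1.8,0,255).astype(np.uint8))
    print({k:np.round(s[k],4).tolist() for k in("clock","position","tool_rot","qpos","force","moment","grip_width")})
    return s,f
E
python3 -c "
from h import *
wr('w1')"
```

```text
{'clock': 2.025, 'position': [0.5131, -0.2864, 0.4046], 'tool_rot': [-3.1414, -0.0001, 1.2053], 'qpos': [0.6195, 0.4744, -0.297, 1.6913, 0.1595, 0.9999, -0.0985], 'force': [0.0188, 0.3896, 0.251], 'moment': [0.0243, 0.0155, -0.0186], 'grip_width': 0.0856}
```

View pics/w1.png

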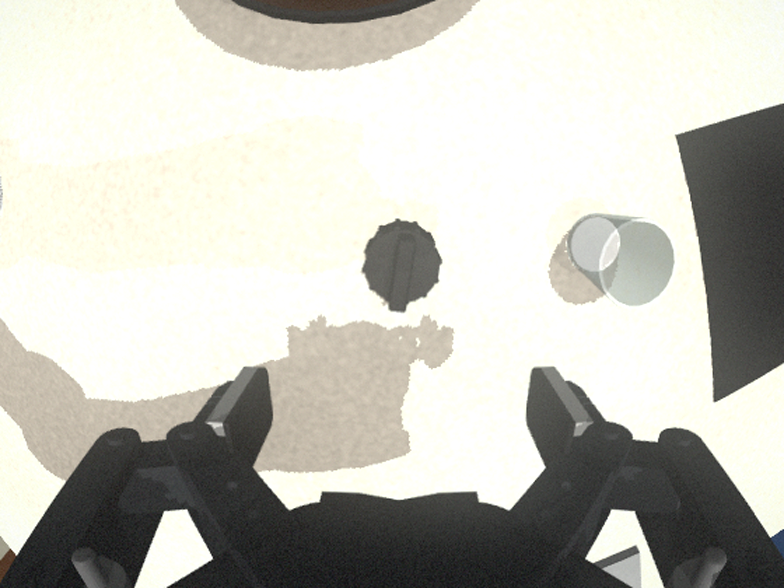

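Run:
```python
from h import *
np.set_printoptions(precision=4,suppress=True)
s,f=pickle.load(open("w1.pkl","rb"))
F=pickle.load(open("f0.pkl","rb"))
p=f["pixels"];b=(240,140,340,235)
m=(p.max(2)<60).astype(np.uint8)[b[1]:b[3],b[0]:b[2]]
c=max(cv2.findContours(m,0,2)[0],key=cv2.contourArea)+np.array([b[0],b[1]])
print(cv2.boundingRect(c),cv2.minEnclosingCircle(c))
W=lambda u,v:wray(f,s,u/1.4,v/1.4)
a,e=plane(W(405.5,234),.082),plane(W(398.5,307),.082)
print("bar ends",a,e,np.linalg.norm(a-e),(a+e)/2,np.degrees(np.arctan2(*(a-e)[1::-1])))
print("cap",plane(W(401,261),.052),plane(W(362,261),.04)-plane(W(441,261),.04))
print("tri cap",tri(W(401,261),ray(F["top"],375.8,220.5)),tri(W(401,261),ray(F["scene"],231.5,171)),tri(W(401,261),ray(F["scene"],231.5,171),ray(F["top"],375.8,220.5)))
```

```text
(260, 157, 55, 65) ((285.5645751953125, 189.04788208007812), 32.15043640136719)
bar ends [ 0.5273 -0.2635  0.082 ] [ 0.5054 -0.3082  0.082 ] 0.04979142387278937 [ 0.5163 -0.2859  0.082 ] 63.890459119515135
cap [ 0.516  -0.2853  0.052 ] [-0.0555  0.0211  0.    ]
tri cap (array([ 0.5145, -0.2888,  0.037 ]), [np.float64(0.0006095521484652716), np.float64(0.0006095521484654168)]) (array([ 0.5161, -0.2835,  0.059 ]), [np.float64(0.0005528483106943675), np.float64(0.0005528483106943413)]) (array([ 0.5151, -0.2839,  0.058 ]), [np.float64(0.0013640555499186034), np.float64(0.0002486830431158197), np.float64(0.0013905822596788184)])
```

Call:
{"name": "carry_out", "arguments": {
  "targets": [
    [[0.008,0.01,0.087],[0,0,0.029],1],
    [[0,0,0.087],[0,0,0],1],
    [[0,0,0.087],[0,0,0],1],
    [[0,0,0.087],[0,0,0],1],
    [[0,0,0.087],[0,0,0],1],
    [[0,0,0.087],[0,0,0],1],
    [[0,0,0.087],[0,0,0],1],
    [[0,0,0.087],[0,0,0],1]
  ]
}}

```text
clock: 3.08
position: [0.5163, -0.2853, 0.23]
tool_rot: [3.141, 0.0, 1.116]
force: [1.5, 0.2, -0.8]
grip_width: 0.0851
```

Call:
{"name": "carry_out", "arguments": {
  "targets": [
    [[0,0,0],[0,0,0],0],
    [[0,0,0],[0,0,0],0],
    [[0,0,0],[0,0,0],0],
    [[0,0,0],[0,0,0],0],
    [[0,0,0],[0,0,0],0],
    [[0,0,0],[0,0,0],0],
    [[0,0,0],[0,0,0],0],
    [[0,0,0],[0,0,0],0]
  ],
  "force": 40
}}

```text
clock: 4.08
position: [0.5163, -0.2855, 0.2314]
tool_rot: [3.141, 0.0, 1.118]
force: [-1.3, 0.6, 6.5]
grip_width: 0.0114
```

Call:
{"name": "carry_out", "arguments": {
  "targets": [
    [[0,0,-0.05],[0,0,0],0],
    [[0,0,-0.17],[0,0,0],0],
    [[0,0,-0.22],[0,0,0],0],
    [[0,0,-0.22],[0,0,0],0],
    [[0,0,-0.22],[0,0,0],0],
    [[0,0,0],[0,0,0],0]
  ]
}}

```text
clock: 4.82
position: [0.5164, -0.2853, 0.4556]
tool_rot: [3.134, 0.0, 1.118]
force: [-0.3, -0.2, -3.0]
grip_width: 0.0114
```

Call:
{"name": "carry_out", "arguments": {
  "targets": [
    [[0.12,-0.04,0],[0,0,0],0],
    [[0.12,-0.04,0],[0,0,0],0],
    [[0.12,-0.04,0],[0,0,0],0],
    [[0.12,-0.04,0],[0,0,0],0],
    [[0.12,-0.04,0],[0,0,0],0],
    [[0,0,0],[0,0,0],0],
    [[0,0,0],[0,0,0],0]
  ]
}}

```text
clock: 5.7
position: [0.5365, -0.1291, 0.4504]
tool_rot: [-3.141, 0.001, 1.118]
force: [0.6, -0.2, -1.4]
grip_width: 0.0113
```

```bash
python3 -c "
from h import *
wr('w2')"
```

```text
{'clock': 5.7, 'position': [0.5365, -0.1291, 0.4504], 'tool_rot': [-3.141, 0.0005, 1.1178], 'qpos': [0.3847, 0.3736, -0.3404, 1.7274, 0.14, 1.0651, -0.4551], 'force': [0.6267, -0.1568, -1.3786], 'moment': [0.0263, 0.0146, 0.0878], 'grip_width': 0.0113}
```

View pics/w2.png

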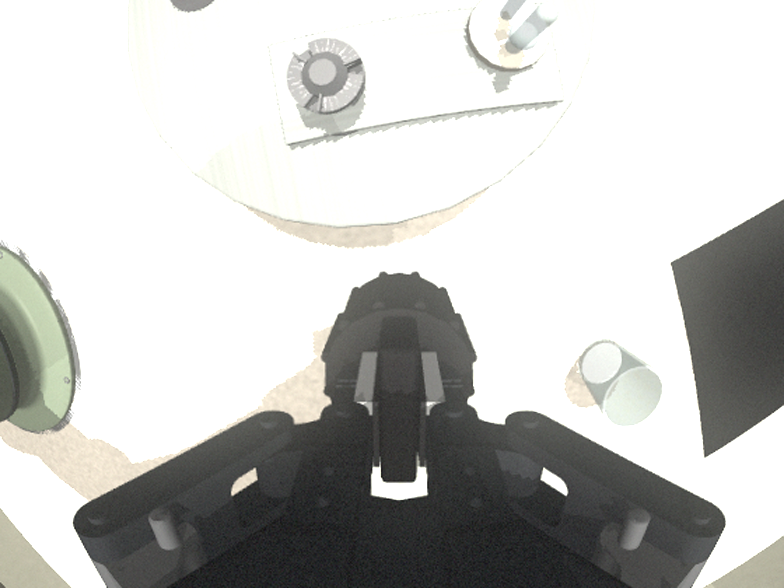

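Run:
```python
from h import *
s,f=pickle.load(open("w2.pkl","rb"))
c=f["pixels"][15:93,185:289];cv2.imwrite("pics/c2.png",cv2.resize(c,None,fx=7.5,fy=7.5,interpolation=cv2.INTER_CUBIC)[:,:,::-1])
```

```text
(no output)
```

View pics/c2.png

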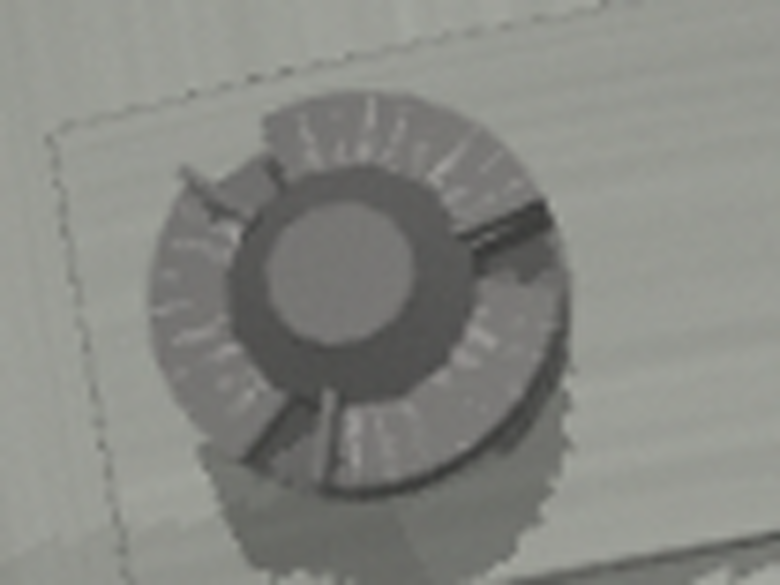

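Run:
```python
from h import *
np.set_printoptions(precision=4,suppress=True)
s,f=pickle.load(open("w2.pkl","rb"));F=pickle.load(open("f0.pkl","rb"))
W=lambda x,y:wray(f,s,185+(x+.5)/7.5-.5,15+(y+.5)/7.5-.5)
tip=W(341,272)
print("tip",plane(tip,.1924),"tri",tri(tip,ray(F["top"],284,202.4)),tri(tip,ray(F["scene"],284,187)))
P=[plane(W(*q),.1854)[:2] for q in [(150,300),(568,290),(355,88),(365,494),(500,150),(205,440)]]
A=np.array([[2*p[0],2*p[1],1] for p in P]);b=np.array([p@p for p in P]);x=np.linalg.lstsq(A,b,rcond=None)[0]
c=x[:2];print("crown c",c,"r",np.sqrt(x[2]+c@c))
c0=plane(tip,.1924)[:2]
for n,q in {"t1":(203,192),"e1":(268,130),"t3":(328,460),"e3":(262,445),"t2":(505,222),"e2":(520,280)}.items():
    d=plane(W(*q),.1854)[:2]-c;print(n,np.degrees(np.arctan2(d[1],d[0])),np.linalg.norm(d))
```

```text
tip [ 0.5553 -0.0052  0.1924] tri (array([ 0.5551, -0.005 ,  0.1915]), [np.float64(0.00015600567027809913), np.float64(0.00015600567027805254)]) (array([ 0.5548, -0.0063,  0.1991]), [np.float64(0.0011007163677623276), np.float64(0.001100716367762093)])
crown c [ 0.5552 -0.0056] r 0.02022701245165938
t1 117.53052843900402 0.018487194887649144
e1 90.7672251159755 0.018990115459389115
t3 -124.22185712309795 0.016954746820435438
e3 -146.5898492613174 0.017396578245506125
t2 -2.4899305126074753 0.015768609783973715
e2 -24.579724700867573 0.015927420542196542
```

Call:
{"name": "carry_out", "arguments": {
  "targets": [
    [[0.1195,-0.0372,0],[0,0,0],0],
    [[0.1195,-0.0372,0],[0,0,0],0],
    [[0.1195,-0.0372,0],[0,0,0],0],
    [[0.1195,-0.0372,0],[0,0,0],0],
    [[0,0,0],[0,0,-0.044],0],
    [[0,0,0],[0,0,-0.044],0],
    [[0,0,0],[0,0,0],0],
    [[0,0,0],[0,0,0],0]
  ]
}}

```text
clock: 6.75
position: [0.5556, -0.0055, 0.4506]
tool_rot: [-3.141, 0.0, 1.39]
force: [-0.9, 0.2, -1.9]
grip_width: 0.0112
```

```bash
python3 -c "
from h import *
wr('w3')
from workcell import imaging
f=imaging.grab_frame('scene')['pixels'][130:235,215:355]
g=cv2.imread('pics/w3.png')[200:500,200:600]
cv2.imwrite('pics/c3.png',np.hstack([np.clip(cv2.resize(f,(400,300),interpolation=cv2.INTER_CUBIC)[:,:,::-1]*1.8,0,255).astype(np.uint8),g]))"
```

```text
{'clock': 6.75, 'position': [0.5556, -0.0055, 0.4506], 'tool_rot': [-3.1414, 0.0001, 1.3903], 'qpos': [0.2298, 0.3905, -0.4384, 1.714, 0.1845, 1.0783, -0.4479], 'force': [-0.8876, 0.1584, -1.9164], 'moment': [-0.0596, 0.0546, 0.0065], 'grip_width': 0.0112}
```

View pics/c3.png

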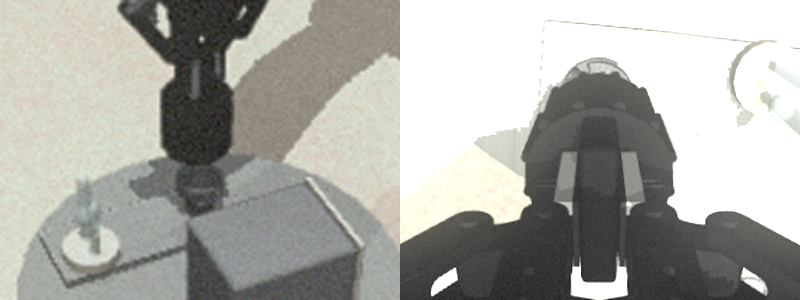

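Call:
{"name": "carry_out", "arguments": {
  "targets": [
    [[0,0,0.06],[0,0,0],0],
    [[0,0,0.06],[0,0,0],0],
    [[0,0,0.06],[0,0,0],0],
    [[0,0,0],[0,0,0],0],
    [[0,0,0.012],[0,0,0],0],
    [[0,0,0.012],[0,0,0],0],
    [[0,0,0],[0,0,0],0],
    [[0,0,0],[0,0,0],0]
  ]
}}

```text
clock: 7.85
position: [0.5557, -0.0045, 0.3995]
tool_rot: [-3.142, -0.001, 1.395]
force: [1.3, 6.7, -3.2]
grip_width: 0.0112
```

Call:
{"name": "carry_out", "arguments": {
  "targets": [
    [[0.006,0,0],[0,0,0],0],
    [[0,0,0.006],[0,0,0],0],
    [[0,0,0.006],[0,0,0],0],
    [[0,0,0],[0,0,0],0],
    [[0,0,0],[0,0,0],0]
  ]
}}

```text
clock: 8.48
position: [0.5559, -0.0035, 0.3967]
tool_rot: [-3.142, 0.0, 1.394]
force: [-0.3, 0.4, -1.5]
grip_width: 0.0112
```

Call:
{"name": "carry_out", "arguments": {
  "targets": [
    [[0,0,0],[0,0,0],0.3],
    [[0,0,0],[0,0,0],1],
    [[0,0,0],[0,0,0],1],
    [[0,0,0],[0,0,0],1],
    [[0,0,0],[0,0,0],1],
    [[0,0,0],[0,0,0],1],
    [[0,0,0],[0,0,0],1]
  ]
}}

```text
clock: 9.35
position: [0.5559, -0.0034, 0.3967]
tool_rot: [-3.142, 0.0, 1.394]
force: [0.3, -0.6, 0.2]
grip_width: 0.0855
```

```bash
python3 -c "
from h import *
wr('w4')
from workcell import imaging
F={n:imaging.grab_frame(n) for n in('scene','top')};pickle.dump(F,open('f4.pkl','wb'))
f=F['scene']['pixels'][130:235,215:355]
g=cv2.imread('pics/w4.png')[200:500,200:600]
cv2.imwrite('pics/c4.png',np.hstack([np.clip(cv2.resize(f,(400,300),interpolation=cv2.INTER_CUBIC)[:,:,::-1]*1.8,0,255).astype(np.uint8),g]))"
```

```text
{'clock': 9.35, 'position': [0.5559, -0.0034, 0.3967], 'tool_rot': [-3.1415, 0.0, 1.3945], 'qpos': [0.2143, 0.4476, -0.4273, 1.7774, 0.2201, 0.9639, -0.4785], 'force': [0.2841, -0.5509, 0.1787], 'moment': [-0.0102, -0.001, 0.0285], 'grip_width': 0.0855}
```

View pics/c4.png

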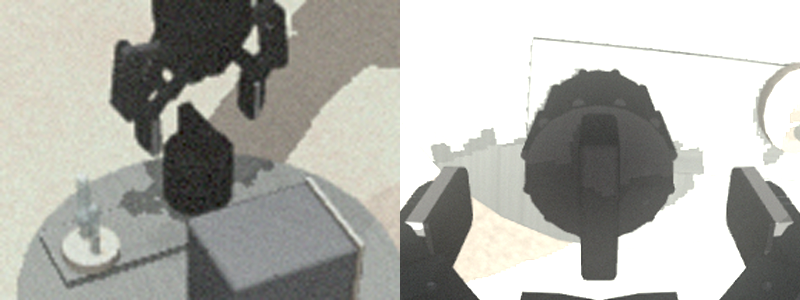

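Call:
{"name": "carry_out", "arguments": {
  "targets": [
    [[0,0,0],[0,0,0],0.165],
    [[0,0,0],[0,0,0],0.165],
    [[0,0,0],[0,0,0],0.165],
    [[0,0,0],[0,0,0],0.165],
    [[0,0,0],[0,0,0],0.165],
    [[0,0,0],[0,0,0],0.165],
    [[0,0,0],[0,0,0],0.165]
  ],
  "force": 20
}}

```text
clock: 10.38
position: [0.5559, -0.0034, 0.3967]
tool_rot: [-3.142, -0.0, 1.394]
force: [0.2, -1.3, -0.9]
grip_width: 0.014
```

Call:
{"name": "carry_out", "arguments": {
  "targets": [
    [[0,0,0],[0,0,-0.03],0.165],
    [[0,0,0],[0,0,-0.03],0.165],
    [[0,0,0],[0,0,-0.03],0.165],
    [[0,0,0],[0,0,-0.03],0.165],
    [[0,0,0],[0,0,-0.03],0.165],
    [[0,0,0],[0,0,0],0.165]
  ]
}}

```text
clock: 11.12
position: [0.5559, -0.0035, 0.3966]
tool_rot: [-3.141, -0.0, 1.865]
force: [-0.3, 0.8, -1.4]
grip_width: 0.0139
```

```bash
python3 -c "
from h import *
wr('w5')
from workcell import imaging
f=imaging.grab_frame('scene');pickle.dump(f,open('f5.pkl','wb'))
F=pickle.load(open('f4.pkl','rb'))
for n,p in(('w4',F['scene']['pixels']),('now',f['pixels'])):
    m=(p.max(2)<40).astype(np.uint8); print(n,[''.join(str(x) for x in m[r,268:302]) for r in range(160,210,2)])
"
```

```text
{'clock': 11.125, 'position': [0.5559, -0.0035, 0.3966], 'tool_rot': [-3.1414, -0.0002, 1.8651], 'qpos': [0.2925, 0.4643, -0.5368, 1.7734, 0.279, 0.9804, -0.0603], 'force': [-0.3096, 0.7975, -1.4455], 'moment': [-0.0343, 0.1349, 0.025], 'grip_width': 0.0139}
w4 ['1111111111100000000000000000000111', '0001111110000000000000000000000111', '0011111000000000000000000000000111', '1111100000001000000000000000000111', '1110000000111110000000000000000111', '1100000000111111100000000000000001', '0000000000111111111000000000000000', '0000000000111111111110000000000000', '0000000001111111111111110000000000', '0000000111111111111111111100000000', '0000011111111111111111111111000000', '0000011111111111111111111111000000', '0000011111111111111111111111000000', '0000111111111111111111111111100000', '0000111111111111111111111111100000', '0000111111111111111111111111000000', '0000111111111111111111111111000000', '0000111111111111111111111111000000', '0000111111111111111111111111000000', '0000111111111111111111111111000000', '0000001111111111111111111110000000', '0000000111111111111111111000000000', '
[... 367 characters left out ...]
11100000000000', '0000111111111111100111100000000000', '0000011111111111100111110000000000', '0000011111111111100111110000000000', '0000001111111111100111111000000000', '0000011111111111000111111110000000', '0000111111111111011111111111000000', '0001111111111111111111111111000000', '0001111111111111111111111111100000', '0000111111111111111111111111100000', '0000111111111111111111111111100000', '0000011111111111111111111111100000', '0000011111111111111111111111100000', '0000011111111111111111111111100000', '0000001111111111111111111111100000', '0000001111111111111111111000000000', '0000000111111111111000000000000000', '0000000000111000000000000000000000', '0000000000000000000000000000000000']
```

Call:
{"name": "carry_out", "arguments": {
  "targets": [
    [[0,0,0],[0,0,-0.02],0.165],
    [[0,0,0],[0,0,-0.02],0.165],
    [[0,0,0],[0,0,-0.02],0.165],
    [[0,0,0],[0,0,0],0.165]
  ]
}}

```text
clock: 11.72
position: [0.5557, -0.0032, 0.3968]
tool_rot: [-3.141, -0.001, 2.052]
force: [-4.1, 1.8, 3.9]
grip_width: 0.0139
```

```bash
cat >> h.py <<'E'
def nutbot(n=280):
    from workcell import imaging
    p=imaging.grab_frame('scene')['pixels'].max(2).astype(int)
    print([(c,[int(x) for x in p[196:212,c]]) for c in (276,280,284)])
E
python3 -c "
from h import *
wr('w6');nutbot()
p=pickle.load(open('f4.pkl','rb'))['scene']['pixels'].max(2).astype(int);print([(c,[int(x) for x in p[196:212,c]]) for c in (276,280,284)])
"
```

```text
{'clock': 11.725, 'position': [0.5557, -0.0032, 0.3968], 'tool_rot': [-3.1412, -0.0007, 2.0519], 'qpos': [0.3226, 0.4719, -0.5804, 1.772, 0.3024, 0.9884, 0.105], 'force': [-4.0516, 1.8416, 3.8663], 'moment': [0.6351, 1.1583, -0.8347], 'grip_width': 0.0139}
[(276, [32, 33, 27, 23, 28, 20, 25, 24, 29, 44, 65, 89, 94, 94, 92, 92]), (280, [21, 26, 29, 33, 31, 27, 20, 27, 25, 18, 28, 42, 50, 68, 67, 67]), (284, [23, 19, 30, 22, 26, 24, 27, 32, 25, 47, 86, 88, 81, 84, 81, 82])]
[(276, [31, 30, 28, 21, 13, 29, 23, 34, 58, 56, 61, 88, 86, 88, 89, 85]), (280, [33, 30, 26, 21, 32, 31, 19, 23, 30, 49, 55, 53, 55, 64, 66, 65]), (284, [32, 31, 29, 23, 24, 29, 20, 27, 29, 48, 89, 85, 86, 81, 84, 81])]
```

Call:
{"name": "carry_out", "arguments": {
  "targets": [
    [[0,0,0],[0,0,0.03],0.165],
    [[0,0,0],[0,0,0],0.4],
    [[0,0,0],[0,0,0],1],
    [[0,0,0],[0,0,0],1],
    [[0,0,0],[0,0,0],1],
    [[0,0,0],[0,0,0],1]
  ]
}}

```text
clock: 12.58
position: [0.5559, -0.0034, 0.3967]
tool_rot: [3.142, -0.0, 1.96]
force: [-0.1, -0.3, 0.2]
grip_width: 0.0854
```

```bash
python3 -c "
from h import *
wr('w7');nutbot()
from workcell import imaging
f=imaging.grab_frame('scene')['pixels'][130:235,215:355]
g=cv2.imread('pics/w7.png')[200:500,200:600]
cv2.imwrite('pics/c7.png',np.hstack([np.clip(cv2.resize(f,(400,300),interpolation=cv2.INTER_CUBIC)[:,:,::-1]*1.8,0,255).astype(np.uint8),g]))"
```

```text
{'clock': 12.575, 'position': [0.5559, -0.0034, 0.3967], 'tool_rot': [3.1416, -0.0, 1.9602], 'qpos': [0.3076, 0.4681, -0.5585, 1.7726, 0.2912, 0.984, 0.0238], 'force': [-0.1337, -0.258, 0.1877], 'moment': [-0.0008, -0.0396, 0.0279], 'grip_width': 0.0854}
[(276, [30, 25, 31, 33, 23, 28, 28, 22, 21, 27, 51, 58, 64, 63, 68, 72]), (280, [24, 27, 29, 26, 26, 26, 24, 30, 26, 32, 26, 39, 46, 53, 68, 65]), (284, [27, 24, 26, 33, 27, 26, 27, 19, 28, 52, 89, 80, 88, 82, 83, 81])]
```

View pics/c7.png

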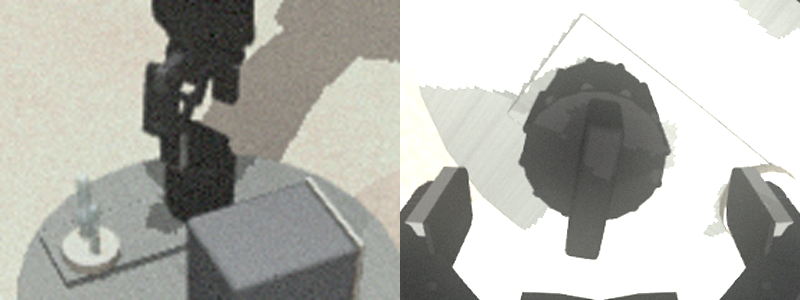

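Run:
```python
from h import *
np.set_printoptions(precision=4,suppress=True)
for n,a,b in(("w4",(399.5,316),(399.5,479)),("w7",(403.5,301),(383.5,457))):
    s,f=pickle.load(open(n+".pkl","rb"))
    for z in(.227,.232,.2384,.243,.2474):
        p,q=[plane(wray(f,s,x/1.4,y/1.4),z) for x,y in(a,b)]
        print(n,z,np.linalg.norm(p-q).round(4),((p+q)/2),np.degrees(np.arctan2(*(p-q)[1::-1])).round(1))
```

```text
w4 0.227 0.0669 [ 0.5552 -0.0136  0.227 ] 80.0
w4 0.232 0.0645 [ 0.5557 -0.0107  0.232 ] 80.0
w4 0.2384 0.0614 [ 0.5564 -0.007   0.2384] 80.0
w4 0.243 0.0592 [ 0.5568 -0.0044  0.243 ] 80.0
w4 0.2474 0.0571 [ 0.5573 -0.0018  0.2474] 80.0
w7 0.227 0.0615 [ 0.5556 -0.0063  0.227 ] 105.6
w7 0.232 0.0593 [ 0.5546 -0.0039  0.232 ] 105.6
w7 0.2384 0.0565 [ 0.5534 -0.0007  0.2384] 105.6
w7 0.243 0.0545 [0.5526 0.0016 0.243 ] 105.6
w7 0.2474 0.0525 [0.5518 0.0038 0.2474] 105.6
```

Call:
{"name": "carry_out", "arguments": {
  "targets": [
    [[0,0,0.013],[0,0,0.037],1],
    [[0,0,0.013],[0,0,0],1],
    [[0,0,0],[0,0,0],0.165],
    [[0,0,0],[0,0,0],0.165],
    [[0,0,0],[0,0,0],0.165],
    [[0,0,0],[0,0,0],0.165],
    [[0,0,0],[0,0,0],0.165],
    [[0,0,0],[0,0,0],0.165]
  ]
}}

```text
clock: 13.72
position: [0.5559, -0.0034, 0.3902]
tool_rot: [-3.142, -0.0, 1.844]
force: [-0.5, 0.0, 0.9]
grip_width: 0.0143
```

Call:
{"name": "carry_out", "arguments": {
  "targets": [
    [[0,0,0],[0,0,0.03],0.165],
    [[0,0,0],[0,0,0.03],0.165],
    [[0,0,0],[0,0,0.03],0.165],
    [[0,0,0],[0,0,0.03],0.165],
    [[0,0,0.001],[0,0,0.03],0.165],
    [[0,0,0.002],[0,0,0.03],0.165],
    [[0,0,0.002],[0,0,0.03],0.165]
  ]
}}

```text
clock: 14.6
position: [0.5559, -0.0033, 0.389]
tool_rot: [3.141, -0.0, 1.181]
force: [-0.8, 0.7, 0.6]
grip_width: 0.0143
```

```bash
python3 -c "
from h import *
wr('w8')"
```

```text
{'clock': 14.6, 'position': [0.5559, -0.0033, 0.389], 'tool_rot': [3.1415, -0.0001, 1.1811], 'qpos': [0.1745, 0.45, -0.3732, 1.7875, 0.1975, 0.9405, -0.6715], 'force': [-0.7947, 0.6588, 0.6009], 'moment': [0.0311, 0.035, 0.0512], 'grip_width': 0.0143}
```

Call:
{"name": "carry_out", "arguments": {
  "targets": [
    [[0,0,0.002],[0,0,0.03],0.165],
    [[0,0,0.0015],[0,0,0.03],0.165],
    [[0,0,0.002],[0,0,0.03],0.165],
    [[0,0,0.0015],[0,0,0.03],0.165],
    [[0,0,0.002],[0,0,0.03],0.165],
    [[0,0,0.002],[0,0,0.03],0.165],
    [[0,0,0.002],[0,0,0.03],0.165],
    [[0,0,0.002],[0,0,0.03],0.165]
  ]
}}

```text
clock: 15.65
position: [0.5559, -0.0035, 0.3853]
tool_rot: [3.141, -0.0, 0.429]
force: [-0.2, -1.2, 2.5]
grip_width: 0.0138
```

```bash
python3 -c "
from h import *
wr('w9')"
```

```text
{'clock': 15.65, 'position': [0.5559, -0.0035, 0.3853], 'tool_rot': [3.1414, -0.0, 0.4287], 'qpos': [0.0449, 0.4394, -0.1963, 1.7982, 0.1052, 0.914, -1.3396], 'force': [-0.2205, -1.1596, 2.5011], 'moment': [-0.2328, 0.139, 0.0672], 'grip_width': 0.0138}
```

Call:
{"name": "carry_out", "arguments": {
  "targets": [
    [[0,0,0],[0,0,-0.02],0.3],
    [[0,0,0],[0,0,0],1],
    [[0,0,0],[0,0,0],1],
    [[0,0,0],[0,0,0],1],
    [[0,0,0],[0,0,0],1],
    [[0,0,0],[0,0,0],1]
  ]
}}

```text
clock: 16.45
position: [0.5559, -0.0034, 0.3852]
tool_rot: [-3.142, -0.0, 0.493]
force: [-0.6, 0.3, -0.2]
grip_width: 0.0854
```

```bash
python3 -c "
from h import *
wr('w10')"
```

```text
{'clock': 16.45, 'position': [0.5559, -0.0034, 0.3852], 'tool_rot': [-3.1416, -0.0, 0.4928], 'qpos': [0.056, 0.4403, -0.2115, 1.7977, 0.1131, 0.9152, -1.283], 'force': [-0.5918, 0.3339, -0.191], 'moment': [0.0083, -0.0076, 0.0024], 'grip_width': 0.0854}
```

View pics/w10.png

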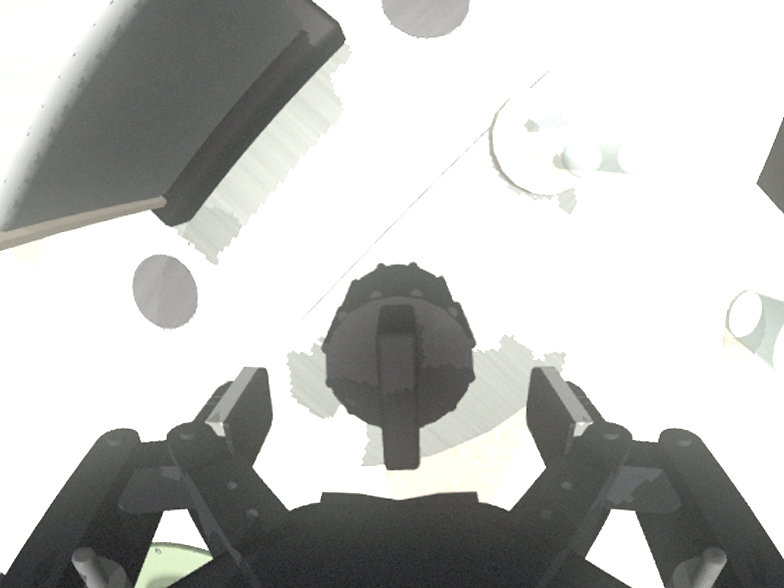

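Call:
{"name": "carry_out", "arguments": {
  "targets": [
    [[0,0,0],[0,0,-0.057],1],
    [[0,0,0],[0,0,-0.057],1],
    [[0,0,0],[0,0,-0.057],1],
    [[0,0,0],[0,0,-0.057],1],
    [[0,0,0],[0,0,-0.057],1],
    [[0,0,0],[0,0,-0.057],1],
    [[0,0,0],[0,0,-0.057],1],
    [[0,0,0],[0,0,-0.057],1]
  ]
}}

```text
clock: 17.5
position: [0.5559, -0.0034, 0.3852]
tool_rot: [-3.142, -0.0, 1.931]
force: [-0.5, 0.8, -0.2]
grip_width: 0.0851
```

Call:
{"name": "carry_out", "arguments": {
  "targets": [
    [[0,0,0],[0,0,-0.057],1],
    [[0,0,0],[0,0,-0.057],1],
    [[0,0,0],[0,0,-0.057],1],
    [[0,0,0],[0,0,-0.057],1],
    [[0,0,0],[0,0,-0.057],1],
    [[0,0,0],[0,0,-0.057],1],
    [[0,0,0],[0,0,-0.057],1],
    [[0,0,0],[0,0,-0.057],1]
  ]
}}

```text
clock: 18.5
position: [0.5559, -0.0035, 0.3852]
tool_rot: [-3.142, 0.0, -2.92]
force: [0.0, 0.2, -0.3]
grip_width: 0.0853
```

Call:
{"name": "carry_out", "arguments": {
  "targets": [
    [[0,0,0],[0,0,-0.049],1],
    [[0,0,0],[0,0,-0.049],1],
    [[0,0,0],[0,0,0],1],
    [[0,0,0],[0,0,0],1]
  ]
}}

```text
clock: 19.0
position: [0.5559, -0.0034, 0.3852]
tool_rot: [3.142, -0.0, -2.621]
force: [0.2, 1.1, -0.2]
grip_width: 0.0855
```

```bash
python3 -c "
from h import *
s,f=wr('w11')
p=f['pixels'].max(2);print([[int(r)]+np.flatnonzero(p[r,255:320]<30).tolist()[::20] for r in (320,325,330)])"
```

```text
{'clock': 19.0, 'position': [0.5559, -0.0034, 0.3852], 'tool_rot': [3.1416, -0.0, -2.621], 'qpos': [0.5655, 0.5954, -0.9609, 1.7719, 0.5516, 1.0701, 1.4998], 'force': [0.1685, 1.0625, -0.1879], 'moment': [-0.0084, -0.0077, 0.0238], 'grip_width': 0.0855}
[[320], [325], [330]]
```

Call:
{"name": "carry_out", "arguments": {
  "targets": [
    [[0,0,0],[0,0,0],0.165],
    [[0,0,0],[0,0,0],0.165],
    [[0,0,0],[0,0,0],0.165],
    [[0,0,0],[0,0,0],0.165],
    [[0,0,0],[0,0,0],0.165],
    [[0,0,0],[0,0,0],0.165]
  ]
}}

```text
clock: 19.8
position: [0.5559, -0.0034, 0.3852]
tool_rot: [3.142, 0.0, -2.617]
force: [-0.2, 0.8, -0.2]
grip_width: 0.0138
```

Call:
{"name": "carry_out", "arguments": {
  "targets": [
    [[0,0,0],[0,0,0.03],0.165],
    [[0,0,0.001],[0,0,0.03],0.165],
    [[0,0,0.002],[0,0,0.03],0.165],
    [[0,0,0.002],[0,0,0.03],0.165],
    [[0,0,0.002],[0,0,0.03],0.165],
    [[0,0,0.002],[0,0,0.03],0.165],
    [[0,0,0.002],[0,0,0.03],0.165],
    [[0,0,0.002],[0,0,0.03],0.165]
  ]
}}

```text
clock: 20.8
position: [0.556, -0.0035, 0.3822]
tool_rot: [-3.141, 0.001, 2.909]
force: [-0.3, -0.7, 3.3]
grip_width: 0.0142
```

```bash
python3 -c "
from h import *
wr('w12')"
```

```text
{'clock': 20.8, 'position': [0.556, -0.0035, 0.3822], 'tool_rot': [-3.1415, 0.0006, 2.9087], 'qpos': [0.4542, 0.5377, -0.7787, 1.7801, 0.4405, 1.0059, 0.8422], 'force': [-0.2678, -0.6904, 3.268], 'moment': [-0.278, 0.0483, 0.0745], 'grip_width': 0.0142}
```

Call:
{"name": "carry_out", "arguments": {
  "targets": [
    [[0,0,0.0015],[0,0,0.025],0.165],
    [[0,0,0.0015],[0,0,0.025],0.165],
    [[0,0,0.0015],[0,0,0.025],0.165],
    [[0,0,0.0015],[0,0,0.025],0.165],
    [[0,0,0.0015],[0,0,0.025],0.165]
  ]
}}

```text
clock: 21.48
position: [0.556, -0.0036, 0.3804]
tool_rot: [-3.142, 0.001, 2.518]
force: [0.3, -2.4, 6.8]
grip_width: 0.0139
```

```bash
python3 -c "
from workcell import bot
s=bot.observe();print(s['tool_rot'],s['force'],s['moment'],s['position'])"
```

```text
[-3.14151541e+00  8.01089028e-04  2.51810905e+00] [ 0.3200802  -2.35864645  6.79831252] [-0.62677267  0.1225846   0.12290054] [ 0.55604255 -0.00359954  0.38040804]
```

Call:
{"name": "carry_out", "arguments": {
  "targets": [
    [[0,0,0],[0,0,0.02],0.165],
    [[0,0,0.001],[0,0,0.02],0.165],
    [[0,0,0.001],[0,0,0.02],0.165],
    [[0,0,0],[0,0,0],0.165]
  ]
}}

```text
clock: 21.98
position: [0.556, -0.0036, 0.3799]
tool_rot: [-3.142, 0.001, 2.331]
force: [-0.7, -2.8, 6.4]
grip_width: 0.0138
```

```bash
python3 -c "
from workcell import bot
s=bot.observe();print(s['tool_rot'],s['force'],s['moment'],s['position'])"
```

```text
[-3.14152134e+00  8.60643785e-04  2.33110954e+00] [-0.67460519 -2.75909014  6.44339641] [-0.57635615  0.10022378  0.03180261] [ 0.55600486 -0.00359638  0.37993529]
```

Call:
{"name": "carry_out", "arguments": {
  "targets": [
    [[0,0,0],[0,0,0.015],0.165],
    [[0,0,0],[0,0,0.015],0.165],
    [[0,0,0],[0,0,0.015],0.165]
  ]
}}

```text
clock: 22.35
position: [0.556, -0.0039, 0.3799]
tool_rot: [-3.141, 0.001, 2.189]
force: [0.2, -5.4, 6.5]
grip_width: 0.014
```

```bash
python3 -c "
from workcell import bot
s=bot.observe();print(s['tool_rot'],s['force'],s['moment'],s['position'])"
```

```text
[-3.14143144e+00  1.19052905e-03  2.18935355e+00] [ 0.16407289 -5.37964501  6.54474979] [-1.13714508  0.0572326   0.47425922] [ 0.5560462  -0.00387874  0.37989247]
```

Call:
{"name": "carry_out", "arguments": {
  "targets": [
    [[0,0,0],[0,0,-0.025],0.165],
    [[0,0,0],[0,0,0],0.4],
    [[0,0,0],[0,0,0],1],
    [[0,0,0],[0,0,0],1],
    [[0,0,0],[0,0,0],1],
    [[0,0,0],[0,0,0],1]
  ]
}}

```text
clock: 23.1
position: [0.5559, -0.0034, 0.3796]
tool_rot: [-3.142, -0.0, 2.268]
force: [0.6, 0.3, 0.8]
grip_width: 0.0854
```

```bash
python3 -c "
from h import *
wr('w13')"
```

```text
{'clock': 23.1, 'position': [0.5559, -0.0034, 0.3796], 'tool_rot': [-3.1416, -0.0, 2.2677], 'qpos': [0.3508, 0.5024, -0.6235, 1.7878, 0.3493, 0.9637, 0.2804], 'force': [0.572, 0.3206, 0.8017], 'moment': [0.0057, 0.0079, -0.026], 'grip_width': 0.0854}
```

View pics/w13.png

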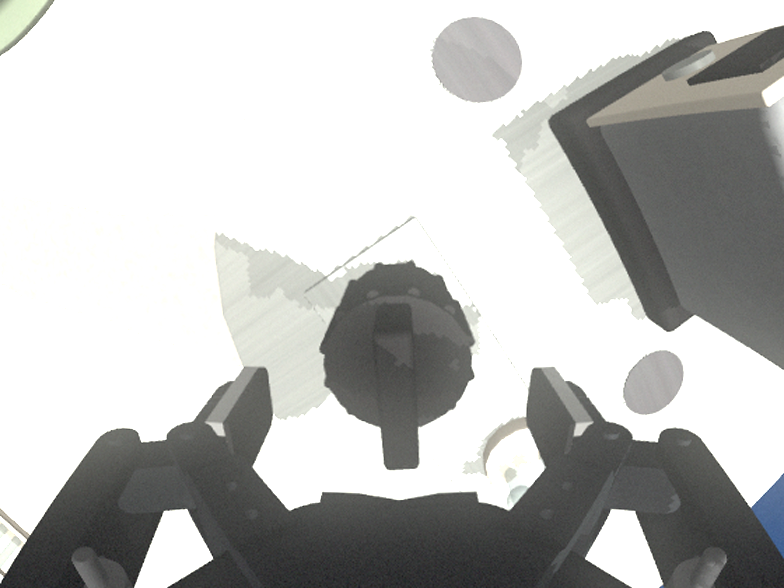

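Call:
{"name": "carry_out", "arguments": {
  "targets": [
    [[0,0,0.0072],[0,0,-0.018],1],
    [[0,0,0.0072],[0,0,0],1],
    [[0,0,0],[0,0,0],0],
    [[0,0,0],[0,0,0],0],
    [[0,0,0],[0,0,0],0],
    [[0,0,0],[0,0,0],0],
    [[0,0,0],[0,0,0],0],
    [[0,0,0],[0,0,0],0]
  ],
  "force": 40
}}

```text
clock: 24.15
position: [0.5558, -0.0035, 0.3761]
tool_rot: [-3.141, 0.0, 2.324]
force: [-2.5, -1.5, 4.9]
grip_width: 0.0113
```

```bash
python3 -c "
from workcell import bot
s=bot.observe();print(s['tool_rot'],s['force'],s['moment'],s['position'])"
```

```text
[-3.14126284e+00  9.93294020e-05  2.32427773e+00] [-2.50248605 -1.48752975  4.85984887] [-0.37298389  0.72056358  0.09988706] [ 0.55582683 -0.0034742   0.37608937]
```

Call:
{"name": "carry_out", "arguments": {
  "targets": [
    [[0,0,0],[0,0,0.008],0],
    [[0,0,0],[0,0,0.008],0],
    [[0,0,0],[0,0,0],0]
  ]
}}

```text
clock: 24.52
position: [0.5559, -0.0036, 0.3761]
tool_rot: [-3.141, 0.001, 2.274]
force: [-3.3, -4.8, 5.2]
grip_width: 0.0112
```

```bash
python3 -c "
from workcell import bot
s=bot.observe();print(s['tool_rot'],s['force'],s['moment'],s['position'])"
```

```text
[-3.14128149e+00  6.42926406e-04  2.27421933e+00] [-3.33207963 -4.80960805  5.24465124] [-0.94813319  0.4833216   0.54679208] [ 0.55592615 -0.00363318  0.37610723]
```

Call:
{"name": "carry_out", "arguments": {
  "targets": [
    [[0,0,0],[0,0,0],0.3],
    [[0,0,0],[0,0,0],1],
    [[0,0,0],[0,0,0],1],
    [[0,0,0],[0,0,0],1],
    [[0,0,0],[0,0,0],1],
    [[0,0,0],[0,0,0],1]
  ]
}}

```text
clock: 25.28
position: [0.5559, -0.0034, 0.376]
tool_rot: [3.142, -0.0, 2.274]
force: [-0.4, 0.5, 0.1]
grip_width: 0.0854
```

Call:
{"name": "carry_out", "arguments": {
  "targets": [
    [[0,0,-0.05],[0,0,0],1],
    [[0,0,-0.12],[0,0,0],1],
    [[0,0,-0.12],[0,0,0],1],
    [[0,0,-0.12],[0,0,0],1],
    [[0,0,0],[0,0,0],1],
    [[0,0,0],[0,0,0],1]
  ]
}}

```text
clock: 26.02
position: [0.5557, -0.0034, 0.4784]
tool_rot: [-3.141, 0.0, 2.274]
force: [-1.0, 0.3, -0.8]
grip_width: 0.0857
```

```bash
python3 -c "
from h import *
wr('w14')
from workcell import imaging
F={n:imaging.grab_frame(n)['pixels'] for n in('scene','top')}
f=F['scene'][130:235,215:355];g=cv2.resize(imaging.grab_frame('wrist')['pixels'],(400,300))[:,:,::-1]
cv2.imwrite('pics/c14.png',np.hstack([np.clip(cv2.resize(f,(400,300),interpolation=cv2.INTER_CUBIC)[:,:,::-1]*1.8,0,255).astype(np.uint8),g]))
o=pickle.load(open('f0.pkl','rb'))['top']['pixels']
for n,(a,b,c,d) in dict(beaker=(150,185,378,410),bottle=(235,265,135,175),jar=(180,210,138,172)).items(): print(n,np.abs(F['top'][a:b,c:d].astype(int)-o[a:b,c:d]).mean())
"
```

```text
{'clock': 26.025, 'position': [0.5557, -0.0034, 0.4784], 'tool_rot': [-3.1414, 0.0001, 2.2741], 'qpos': [0.3873, 0.4004, -0.6634, 1.6681, 0.2645, 1.1648, 0.3602], 'force': [-0.9799, 0.2702, -0.7866], 'moment': [0.0241, 0.0196, -0.0483], 'grip_width': 0.0857}
beaker 8.977380952380953
bottle 8.513055555555555
jar 7.810457516339869
```

View pics/c14.png

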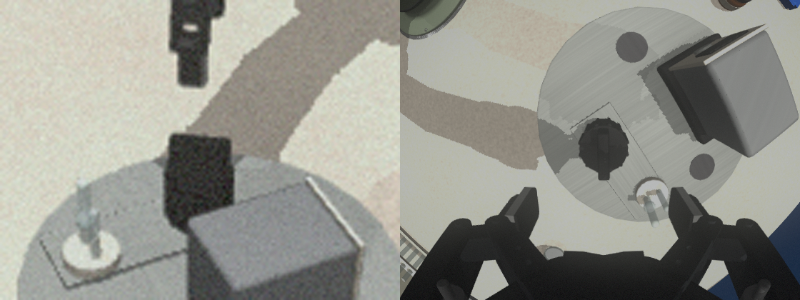

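```bash
python3 -c "
from workcell import job
print(job.job_done())"
```

```text
the job is handed in; nothing more can be done
None
```

The nut is on the stud, run down to what reads as fully home. The gripper has let go and is clear above it. I handed the job in at about 26 s of the 72 s allowed; the hand-in reports no verdict.

**What I did:** I gripped the nut by its bar, lowered it onto the crown with a 1.5 mm sideways correction, and let go wide. I turned it back about 26° with loose jaws until it stopped at the tooth. From there I ran it forward about 153°, changing grip once by a half turn.

**Last checks:**
- **Drop into the slots:** the wrist pictures before and after put the bar about 10 mm lower, against 9 mm expected. It came to rest at 105.6°, and I had measured the slots at about 105°.
- **Home position:** the expected travel was 155°. The moment rose steeply from about 0.1 to 0.47 N m, and a final nip brought it to 0.55 N m, below the 1 N m limit.
- **Height:** touching the cap put the rim about 5 mm above the cover, against 6 mm fully home. That 1 mm difference is the arm's height error. I did not measure the plate height separately.
- **Backward turn:** the moment briefly reached 0.83 N m against the tooth, so I backed off at once.
- **Glassware:** the top camera shows no sign that the beaker, bottle or jar moved. The image differences are small and about the same for all three, so I took them as noise.

One scene-camera reading of the stud tip was about 8 mm too high. The top and wrist cameras agreed within 1 mm of the given height, so I used those. I viewed 12 pictures, two over the budget of 10.

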